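# Put the leather-cutting dies back on their tiles

## Task

Put the four steel cutting dies away: stand each one upright on the wooden tile whose dark silhouette matches it in shape and size, centred on the silhouette and turned in line with it. Set them down, do not drop them, and leave the red stamp box and the brown cup where they are.

Things in the scene. Friction and masses are not known exactly. Their poses are not given: they have to be found in the camera images.
- die_large_round: Loose cutting die for leather, standing on the table: a bare steel band 4 mm thick and 32 mm high, hollow and open at top and bottom with one thin brace just above mid height, outer shape a circle 60 mm across, about 200 g. Pick it up from outside across its 60 mm diameter. Origin: centre of its underside; z up; turning does not matter.
- tile_large_round: Fixed storage tile of pale wood, 116 mm (its x) by 84 mm (its y) by 12 mm thick, flat on top, with a flat dark silhouette centred on top: a circle 68 mm across, for the large round die. Origin: centre of its underside, 12 mm below its top; z up; x along the tile's long side.
- die_small_round: Loose cutting die for leather, standing on the table: a bare steel band 4 mm thick and 32 mm high, hollow and open at top and bottom with one thin brace just above mid height, outer shape a circle 38 mm across, about 120 g. Pick it up from outside across its 38 mm diameter. Origin: centre of its underside; z up; turning does not matter.
- tile_small_round: Fixed storage tile of pale wood, 116 mm (its x) by 84 mm (its y) by 12 mm thick, flat on top, with a flat dark silhouette centred on top: a circle 46 mm across, for the small round die. Origin: centre of its underside, 12 mm below its top; z up; x along the tile's long side.
- die_square: Loose cutting die for leather, standing on the table: a bare steel band 4 mm thick and 32 mm high, hollow and open at top and bottom with one thin brace just above mid height, outer shape a square of 50 mm by 50 mm, about 190 g. Pick it up from outside across its 50 mm width. Origin: centre of its underside; z up; x and y square to its sides.
- tile_square: Fixed storage tile of pale wood, 116 mm (its x) by 84 mm (its y) by 12 mm thick, flat on top, with a flat dark silhouette centred on top: a square of 58 mm, for the square die. Origin: centre of its underside, 12 mm below its top; z up; x along the tile's long side; the silhouette's sides run along x and y.
- die_strap: Loose cutting die for leather, standing on the table: a bare steel band 4 mm thick and 32 mm high, hollow and open at top and bottom with two thin braces just above mid height, outer shape a long slot with half-round ends, 92 mm long (its x) and 34 mm wide (its y), about 220 g. Pick it up from outside across its 34 mm width, at the middle. Origin: centre of its underside; z up; x along its length.
- tile_strap: Fixed storage tile of pale wood, 116 mm (its x) by 84 mm (its y) by 12 mm thick, flat on top, with a flat dark silhouette centred on top: a slot with half-round ends, 100 mm along x and 42 mm along y, for the strap-end die. Origin: centre of its underside, 12 mm below its top; z up; x along the silhouette's length.
- stamp_box: Bystander, loose: open red plastic box 46 x 36 mm, 40 mm high, full of upright steel stamps whose tops reach 67 mm above the table. Origin: centre of its underside; z up. Leave it alone.
- tool_cup: Bystander, loose: empty round brown cup, 72 mm across, 95 mm high. Origin: centre of its underside; z up. Leave it alone.
There are look-alikes about, which are no part of the job. What is shaped like the tile_small_round but green or pink is not meant.

How it is judged:
At the end, for the whole second after the job is handed in: Each of the four dies stands upright (within 0.12 rad) on the top of its own tile, its centre within 10 mm of the tile's centre, the strap-end die within 0.2 rad of its silhouette's length (either way round) and the square die within 0.2 rad of its silhouette (any quarter turn), all at rest (horizontal distance between die_large_round and tile_large_round below 0.01 m and z of die_large_round in the frame of tile_large_round between 0.009 and 0.016 m and angle between each of die_large_round, die_small_round, die_square, die_strap's own z axis and vertical below 0.12 rad and linear speed of each of die_large_round, die_small_round, die_square, die_strap below 0.02 m/s and angular speed of each of die_large_round, die_small_round, die_square, die_strap below 0.2 rad/s and horizontal distance between die_small_round and tile_small_round below 0.01 m and z of die_small_round in the frame of tile_small_round between 0.009 and 0.016 m and horizontal distance between die_square and tile_square below 0.01 m and z of die_square in the frame of tile_square between 0.009 and 0.016 m and horizontal distance between die_strap and tile_strap below 0.01 m and z of die_strap in the frame of tile_strap between 0.009 and 0.016 m and angle between the x axis of die_strap and the x axis of tile_strap, either way round below 0.2 rad and (angle between the x axis of die_square and the x axis of tile_square, either way round below 0.2 rad or angle between the x axis of die_square and the y axis of tile_square, either way round below 0.2 rad)); the robot touches nothing.
It fails at once if a die is dropped: it falls freely for more than about 18 mm (faster than 0.6 m/s with no finger on it) ((linear speed of die_large_round above 0.6 m/s and contact force between die_large_round and the fingers below 0.2 N) or (linear speed of die_small_round above 0.6 m/s and contact force between die_small_round and the fingers below 0.2 N) or (linear speed of die_square above 0.6 m/s and contact force between die_square and the fingers below 0.2 N) or (linear speed of die_strap above 0.6 m/s and contact force between die_strap and the fingers below 0.2 N)).
It fails at once if the red stamp box is moved more than 25 mm or tipped (distance of stamp_box from where it was at the start of the episode above 0.025 m or angle between stamp_box's own z axis and vertical above 0.3 rad).
It fails at once if the brown tool cup is moved more than 25 mm or tipped (distance of tool_cup from where it was at the start of the episode above 0.025 m or angle between tool_cup's own z axis and vertical above 0.3 rad).
It also fails if it takes over 115 s, if anything falls off the work surface, if the arm or the gripper's body presses on something with over 40 N, if the wrist force passes 120 N, or if a joint passes its speed limit or range.

## Robot

A 6-joint arm with a two-finger parallel gripper is mounted at the origin on the work surface. World frame = base frame: x ahead of the robot, y to its left, z up, the work surface at z = 0. Lengths are in m, angles in rad, forces in N, time in s.
With the tool pointing down it reaches from about 0.25 to 0.775 m from the base axis. Payload 4 kg.
Tool frame: the origin (TCP) lies midway between the tips of the shut fingers; the grasp point (between the pads) lies 19 mm behind it; z points along the fingers, y is the line along which they close (so a half turn about z gives the same grasp; the last joint's range is limited). The gripper opens to 94 mm and grips with 3 to 60 N. Pads are 16 mm wide; open, the fingers measure 119 mm over their backs; the gripper's body (75 mm by 177 mm) begins 78 mm behind the grasp point.
Start: joints at [1.177, 0.087, 1.371, -0, 1.684, -0.103], TCP at [0.158, 0.527, 0.206] pointing down, gripper open.
Joint ranges: [-3.1, 3.1], [-0.76, 2.03], [0.27, 2.55], [-1.08, 4.22], [0.17, 2.65], [-2.57, 2.57]. Speed limits (rad/s): [2.79, 2.79, 3.14, 3.14, 3.14, 3.14].

## Interface

Orientations are given as a 3x3 rotation matrix whose columns are the frame's x, y, z axes.
In Python, from plant import arm gives the robot as it stands.
- The arm moves only by the tool servo_tool, never from a script. Its argument "series" is a list of rows, each an object of numbers: "ax", "ay", "az": the turn, a rotation vector about the tool's x, y, z in units of 90 degrees (1.0 is 90 degrees); "dx", "dy", "dz": the shift along the tool's x, y, z in units of 100 mm (1.0 is 100 mm); "grip": the closure, from 0 (fully open) to 1 (shut). A call has 1 to 20 rows; each row shifts and turns the commanded pose from where the row before left it, along the tool's axes as they then stand; what a row does not reach is not made up. A row lasts 1/12 s, in which the tool goes at most 41.7 mm and 7.16 degrees, less where a joint would pass 70% of its speed; a pose out of reach is approached as far as the arm can. A call with a number of a shift or a turn outside -1 to 1 is refused whole. A call with a gripper value outside its range is refused whole. The fingers move at their own pace and stop on an object; the grip force is fixed at half the most. Time passes only in rows, so rows that do not move let the fingers close. It gives the time, the measured TCP pose, the force, the opening and the grip force at its end, in the units of the state.
- arm.state(): the state, without advancing time (a new reading comes with each control period).
- arm.read_camera(name): name is "side" or "top"; returns the picture (420x560x3 uint8, red, green, blue); there is no depth.
- arm.camera_model(name): a dict with "camera_matrix" (3x3 intrinsics, pixels), "dist_coeffs" ([k1, k2, p1, p2, k3] as OpenCV has them; the pictures are not rectified), "T" (4x4, takes a point from camera to world coordinates). Camera axes: x right, y up, looking along -z (the intrinsics and any distortion apply to the point x, -y, -z); pixel columns grow to the right and rows downward; lengths in m; the calibration is good to about 2 mm. A picture is of the moment at which its call begins. camera_model takes no time and is no camera call.
- arm.hand_in(): hands the job in; it is judged then, once.
The state is a dict: "time": time; "q": joint angles; "qd": joint speeds; "effort": joint torques, N m; "tool_pos": TCP position; "eef_rot": TCP orientation; "force": force on the tool from outside, world axes, zero at the start; "wrist_torque": the same for the moment, N m; "width": finger opening in m; "gripper_force": force on a finger pad.
Only numpy, scipy, OpenCV 4.12 (cv2) and the standard library are available. Lean on these libraries where they do the work, as an engineer would, in place of code of your own. Each camera call takes 0.05 s, during which the arm holds its last target. There are 200 camera calls.

## Working session

There is one attempt and no reset: what is moved stays moved. The work goes in short steps, Python scripts to look and compute and a tool call to move; the robot and the scene stay as the last step left them, time stands still between calls to the robot, and variables do not carry over. Pictures are saved under pics/ and viewed, at most 14 in all, crops included, and the job is handed in when it is done.

Besides the shell and the picture viewer there is one more tool, called after ">>>" as a command line: name --argument value ..., lists and objects as JSON in quotes. servo_tool: Moves the arm, as the interface text tells. Shifts and turns lie within -1 to 1; 1 stands for 100 mm of shift or 90 degrees of turn. Its arguments: {"type":"object","properties":{"series":{"type":"array"}},"required":["series"]}

```bash
mkdir -p pics; ls
python3 - <<'E'
from plant import arm
import cv2,numpy as np
for n in("top","side"):
    cv2.imwrite(f"pics/{n}0.png",arm.read_camera(n)[:,:,::-1]); m=arm.camera_model(n)
    print(n,np.round(m["camera_matrix"],1).tolist(),m["dist_coeffs"],np.round(m["T"],3).tolist())
s=arm.state();print(s["time"],s["tool_pos"],np.round(s["eef_rot"],3).tolist(),s["width"])
E
```

```text
pics
top [[468.2, 0.0, 278.9], [0.0, 468.2, 209.7], [0.0, 0.0, 1.0]] [-0.0764633  0.         0.         0.         0.       ] [[0.014, 0.98, -0.196, 0.265], [-1.0, 0.015, 0.004, -0.067], [0.007, 0.196, 0.981, 1.5], [0.0, 0.0, 0.0, 1.0]]
side [[450.8, 0.0, 283.3], [0.0, 450.8, 212.0], [0.0, 0.0, 1.0]] [-0.07010257  0.          0.          0.          0.        ] [[0.975, 0.159, -0.156, 0.366], [-0.223, 0.746, -0.628, -0.777], [0.017, 0.647, 0.762, 0.927], [0.0, 0.0, 0.0, 1.0]]
0.1 [0.15751184 0.52646673 0.20443041] [[-0.958, 0.287, -0.001], [0.287, 0.958, -0.002], [0.0, -0.002, -1.0]] 0.0941744599981376
```

View pics/top0.png

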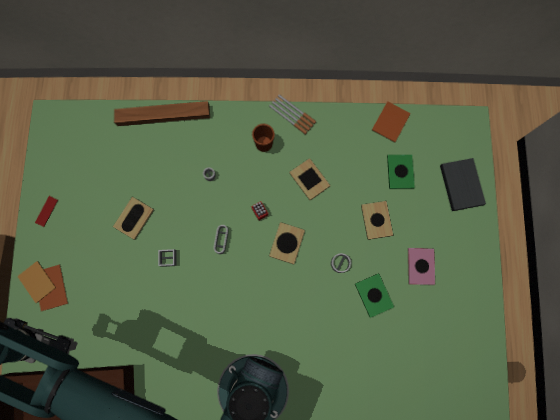

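View pics/side0.png

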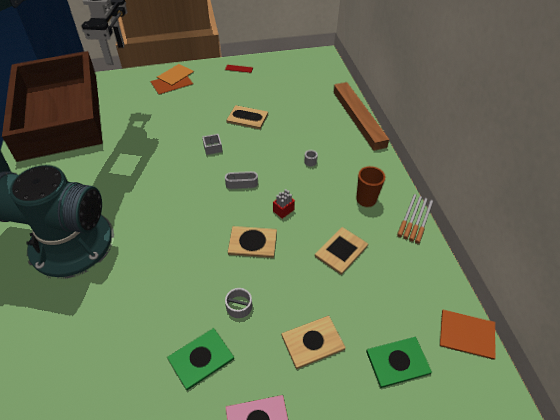

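Top view: the dies are large round (341,263), small round (210,174), square (167,257) and strap (222,239). The wooden tiles are strap (133,217), square (310,179), large round (287,243) and small round (377,220). The small-round look-alikes are green at (401,171) and (375,295) and pink at (421,266). Only the one at (377,220) is pale wood, so it's the one meant. Next I measure and confirm it in a crop.

```bash
cat > h.py <<'E'
from plant import arm
import cv2,numpy as np
from scipy.optimize import least_squares
def ray(n,px):
    m=arm.camera_model(n);u=cv2.undistortPoints(np.float64(px).reshape(-1,1,2),m["camera_matrix"],m["dist_coeffs"])[:,0]
    T=m["T"];return T[:3,3],np.c_[u[:,0],-u[:,1],-np.ones(len(u))]@T[:3,:3].T
def p2w(n,px,z):
    c,d=ray(n,px);return (c+d*((z-c[2])/d[:,2])[:,None])[:,:2]
def w2p(n,P):
    m=arm.camera_model(n);T=m["T"];p=(np.float64(P)-T[:3,3])@T[:3,:3]
    return cv2.projectPoints(p*[1,-1,-1],np.zeros(3),np.zeros(3),m["camera_matrix"],m["dist_coeffs"])[0][:,0]
def shape(k,grow=0):
    t=np.linspace(0,2*np.pi,60,endpoint=False);c=np.c_[np.cos(t),np.sin(t)];g=grow
    if k=="L":return c*(.03+g)
    if k=="S":return c*(.019+g)
    if k=="Q":return c/np.abs(c).max(1)[:,None]*(.025+g)
    return c*(.017+g)+np.c_[np.sign(c[:,0])*.029,0*t]
def outline(k,x,y,a,z,grow=0):
    s=shape(k,grow);R=np.array([[np.cos(a),-np.sin(a)],[np.sin(a),np.cos(a)]])
    return np.c_[s@R.T+[x,y],np.full(len(s),z)]
def blob(mask,seed,r=7):
    n,l,st,_=cv2.connectedComponentsWithStats(mask.astype(np.uint8))
    y,x=np.mgrid[:mask.shape[0],:mask.shape[1]];near=(np.hypot(x-seed[0],y-seed[1])<r*1.0)&(l>0)
    i=np.bincount(l[near]).argmax();return l==i
E
cat > m.py <<'E'
from h import *
# silhouettes: (top seed, side seed) ; dies likewise
T={"L":((287,243),(252,240)),"S":((377,220),(313,340)),"Q":((310,179),(343,249)),"P":((133,217),(247,115))}
D={"L":((341,263),(238,303)),"S":((210,174),(311,158)),"Q":((167,257),(213,144)),"P":((222,239),(241,180))}
I={n:arm.read_camera(n) for n in("top","side")}
def fitmask(n,m,k,p0,zs,grow):
    # fit pose so the hull of the projected solid matches the mask (soft area overlap)
    ys,xs=np.where(m);x0,y0,x1,y1=xs.min()-8,ys.min()-8,xs.max()+9,ys.max()+9
    tgt=cv2.GaussianBlur(m[y0:y1,x0:x1].astype(np.float32),(0,0),1)
    def r(p):
        q=np.vstack([w2p(n,outline(k,p[0]/10,p[1]/10,p[2],z,grow)) for z in zs]);h=cv2.convexHull(np.float32(q))
        im=np.zeros(((y1-y0)*8,(x1-x0)*8),np.float32);cv2.fillPoly(im,[np.int32(np.round((h+.5-[x0,y0])*8-.5))],1)
        im=cv2.resize(im,(x1-x0,y1-y0),interpolation=cv2.INTER_AREA);return (cv2.GaussianBlur(im,(0,0),1)-tgt).ravel()
    f=[least_squares(r,[p0[0]*10,p0[1]*10,a],diff_step=.01,x_scale=[.02,.02,.1]) for a in ([.01,.4,.8,1.2] if k=="Q" else [.01,.8,1.6,2.4] if k=="P" else [.01])]
    b=min(f,key=lambda f:f.cost);return b.x[0]/10,b.x[1]/10,b.x[2],b.cost
out={}
for i,n in enumerate(("top","side")):
    im=I[n];hsv=cv2.cvtColor(im,cv2.COLOR_RGB2HSV);dark=hsv[:,:,2]<60
    green=(hsv[:,:,0]>40)&(hsv[:,:,0]<80)&(hsv[:,:,1]>60)
    big=cv2.resize(im,None,fx=1,fy=1)
    for w,S in(("tile",T),("die",D)):
        for k in S:
            s=S[k][i]
            if w=="tile": m=blob(dark,s); zs=[.012];g=.004
            else:
                m=blob(hsv[:,:,1]<75,s,14);zs=[0,.032];g=0
                c,_=cv2.findContours(m.astype(np.uint8),0,2);mm=np.zeros(m.shape,np.uint8);cv2.fillPoly(mm,[cv2.convexHull(np.vstack(c))],1);m=mm>0
            p=p2w(n,[np.argwhere(m).mean(0)[::-1]],np.mean(zs))[0]
            x=fitmask(n,m,k,p,zs,g);out[n,w,k]=x
            print(n,w,k,m.sum(),np.round(x,4))
tiles=[]
for i,n in enumerate(("top","side")):
    a=I[n][:,:,::-1]
    for w,S in(("die",D),("tile",T)):
        row=[]
        for k in S:
            s=S[k][i];c=cv2.resize(a[max(0,s[1]-24):s[1]+24,s[0]-24:s[0]+24],(192,192) if 0 else (192,140))
            c=cv2.resize(a[s[1]-18:s[1]+18,s[0]-24:s[0]+24],(192,144),interpolation=cv2.INTER_CUBIC)
            x=out[n,w,k]
            for z,col in (((0,(0,0,255)),(.032,(0,255,255))) if w=="die" else ((.012,(0,0,255)),)):
                q=w2p(n,outline(k,*x[:3],z,0 if w=="die" else .004))
                cv2.polylines(c,[np.int32(np.round(((q-s+[24,18])+.5)*4-.5))],True,col,1)
            row.append(c)
        tiles.append(np.hstack(row))
cv2.imwrite("pics/ov.png",np.vstack(tiles))
E
python3 m.py
```

```text
top tile L 326 [ 0.4556 -0.099   0.0042  1.9904]
top tile S 141 [ 0.535  -0.3917  0.0093  0.8682]
top tile Q 273 [ 0.6691 -0.1718  0.6219  1.8901]
top tile P 328 [0.5297 0.4027 2.6056 1.4581]
top die L 430 [ 3.91500e-01 -2.70700e-01  8.90000e-03  2.61801e+01]
top die S 3859 [6.3720000e-01 1.4260000e-01 6.3500000e-02 1.7812317e+03]
top die Q 7021 [4.3180000e-01 1.9540000e-01 1.5100000e-02 3.2524265e+03]
top die P 7021 [4.1850000e-01 1.7160000e-01 2.4382000e+00 3.2249888e+03]
side tile L 412 [ 0.4564 -0.0963  0.0138  4.3907]
side tile S 298 [ 0.5354 -0.3888  0.0049  3.3039]
side tile Q 379 [ 0.6705 -0.1692  0.6039  5.9017]
side tile P 187 [0.5308 0.4079 2.5943 3.0369]
side die L 727 [ 0.3936 -0.2673  0.0093  4.0989]
side die S 223 [0.6789 0.1634 0.01   2.5046]
side die Q 381 [0.4018 0.2853 0.0173 7.3962]
side die P 592 [0.4626 0.1147 2.9856 7.6531]
```

View pics/ov.png

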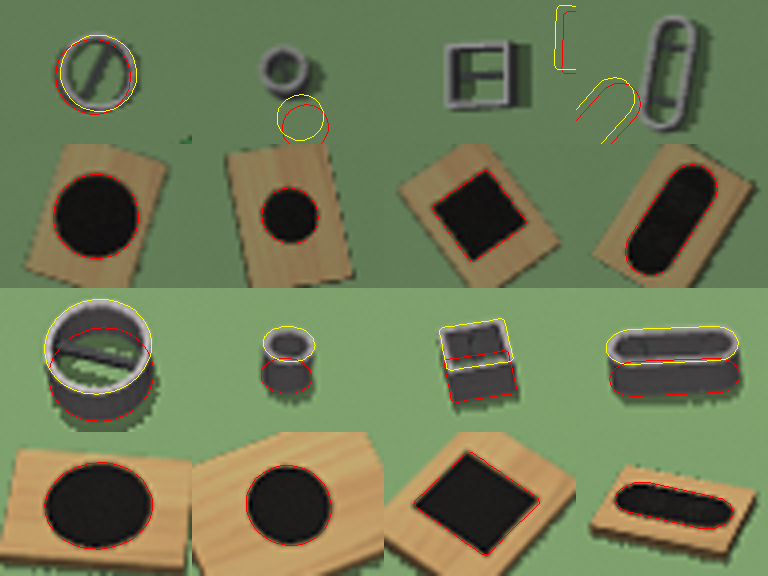

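All four overlays on the wooden tiles fit, and (377,220) is wood with a small circle. The die fits from the side view are good, but the top-view die mask bled into the shadows. I'll tighten it and plan the grasps.

```bash
cat > m2.py <<'E'
import re
src=open("m.py").read().replace('hsv[:,:,1]<75,s,14)','(hsv[:,:,1]<(75 if i else 45))&(hsv[:,:,2]>(0 if i else 60)),s,14)').replace("pics/ov.png","pics/ov2.png").replace('zs=[0,.032];g=0','zs=[0,.032] if i else [.032];g=0')
exec(src)
cv2.imwrite("pics/ov2.png",tiles[0])
E
python3 m2.py | grep "top die"
python3 - <<'E'
from h import *
# neighbours: box, cup
for n,b,c in(("top",(261,211),(264,131)),): print(p2w(n,[b],.06),p2w(n,[c],.095))
print(p2w("side",[(284,212)],0),p2w("side",[(369,200)],0))
E
```

```text
top die L 325 [ 0.3921 -0.2695  0.0107  3.4833]
top die S 121 [0.6773 0.1582 0.0136 1.2709]
top die Q 282 [0.4013 0.2802 1.6298 2.0368]
top die P 329 [0.4626 0.1115 2.9997 4.1477]
[[ 0.54794447 -0.01675505]] [[ 0.79994184 -0.02193251]]
[[ 0.55815296 -0.01339543]] [[ 0.79898159 -0.02016516]]
```

View pics/ov2.png

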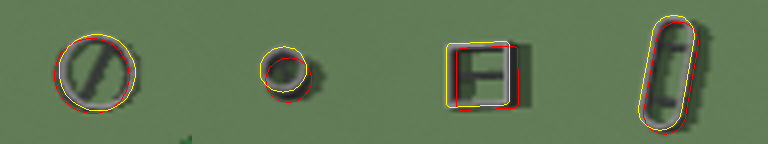

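Both views agree within about 3 mm, and the overlays fit. Fused poses:

| Item | Dies x, y, angle (rad) | Tiles x, y, angle (rad) |
|---|---|---|
| Large round | (.393, -.2685) | (.456, -.098) |
| Small round | (.678, .161) | (.535, -.390) |
| Square | (.4015, .283, .04) | (.670, -.1705, .613) |
| Strap | (.4625, .113, 2.99) | (.530, .405, 2.60) |

I start with the square die.

```bash
cat > go.py <<'E'
import sys,numpy as np
from plant import arm
s=arm.state();p=np.array(s["tool_pos"]);R=np.array(s["eef_rot"])
a=list(map(float,sys.argv[1:]))
def rep(p,psi,t):
    y=np.array([np.cos(psi),np.sin(psi),0]);x=np.array([-y[1],y[0],0]) # x = y cross z, z down
    x=np.cross(y,[0,0,-1]);d=np.array(t)-p;v=[d@x*10,d@y*10,-d[2]*10]
    print("dx dy dz",np.round(v,3),"rows",np.ceil(np.hypot(v[0],v[1])/.38))
psi=np.arctan2(R[1,1],R[0,1]);print(round(s["time"],1),"pos",p.round(4),"psi",np.degrees(psi).round(1),"tilt",R[:,2].round(3),"F",np.round(s["force"],1),s["width"].__round__(4))
# args: groups of x y z psi_deg
for i in range(0,len(a),4):
    x,y,z,g=a[i:i+4];g=np.radians(g);az=-(g-psi)/(np.pi/2);print("az",round(az,3),"rows",np.ceil(abs(az)/.076));rep(p,g,[x,y,z]);p=np.array([x,y,z]);psi=g
E
python3 go.py .4015 .2828 .13 92.3 .4015 .2828 .006 92.3
```

```text
0.3 pos [0.1576 0.5267 0.2051] psi 73.3 tilt [-0.    -0.001 -1.   ] F [ 0.1 -0.6  0.8] 0.0939
az -0.211 rows 3.0
dx dy dz [-2.339 -2.535  0.751] rows 10.0
az -0.0 rows 0.0
dx dy dz [0.   0.   1.24] rows 0.0
```

>>> servo_tool --series '[{"az": -0.07},{"az": -0.07},{"az": -0.07},{"dx": -0.195,"dy": -0.211,"dz": 0.063},{"dx": -0.195,"dy": -0.211,"dz": 0.063},{"dx": -0.195,"dy": -0.211,"dz": 0.063},{"dx": -0.195,"dy": -0.211,"dz": 0.063},{"dx": -0.195,"dy": -0.211,"dz": 0.063},{"dx": -0.195,"dy": -0.211,"dz": 0.063},{"dx": -0.195,"dy": -0.211,"dz": 0.063},{"dx": -0.195,"dy": -0.211,"dz": 0.063},{"dx": -0.195,"dy": -0.211,"dz": 0.063},{"dx": -0.195,"dy": -0.211,"dz": 0.063},{"dx": -0.195,"dy": -0.211,"dz": 0.063},{"dx": -0.195,"dy": -0.211,"dz": 0.063},{},{},{}]'

```text
validation failed for argument at $.se...
```

```bash
python3 go.py .4015 .2828 .006 92.3
python3 - <<'E'
from h import *
a=arm.read_camera("side")[:,:,::-1];cv2.imwrite("pics/s1.png",cv2.resize(a[60:220,120:340],(770,560)))
E
```

```text
0.3 pos [0.1576 0.5267 0.2051] psi 73.3 tilt [-0.    -0.001 -1.   ] F [ 0.1 -0.6  0.8] 0.0939
az -0.211 rows 3.0
dx dy dz [-2.339 -2.535  1.991] rows 10.0
```

View pics/s1.png

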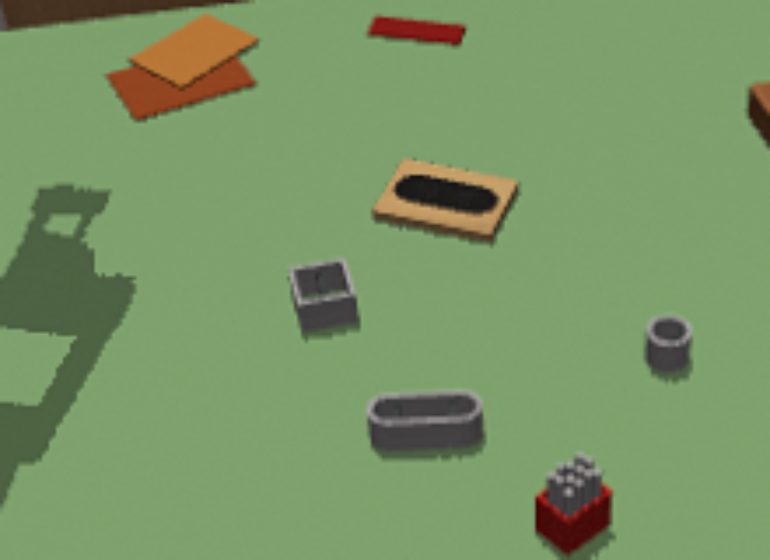

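The move call was refused, so the picture only shows the scene unchanged. Every row probably needs all the fields, so I'll fill them in.

>>> servo_tool --series '[{"ax": 0,"ay": 0,"az": -0.07,"dx": 0,"dy": 0,"dz": 0,"grip": 0},{"ax": 0,"ay": 0,"az": -0.07,"dx": 0,"dy": 0,"dz": 0,"grip": 0},{"ax": 0,"ay": 0,"az": -0.07,"dx": 0,"dy": 0,"dz": 0,"grip": 0},{"ax": 0,"ay": 0,"az": 0,"dx": -0.26,"dy": -0.282,"dz": 0.083,"grip": 0},{"ax": 0,"ay": 0,"az": 0,"dx": -0.26,"dy": -0.282,"dz": 0.083,"grip": 0},{"ax": 0,"ay": 0,"az": 0,"dx": -0.26,"dy": -0.282,"dz": 0.083,"grip": 0},{"ax": 0,"ay": 0,"az": 0,"dx": -0.26,"dy": -0.282,"dz": 0.083,"grip": 0},{"ax": 0,"ay": 0,"az": 0,"dx": -0.26,"dy": -0.282,"dz": 0.083,"grip": 0},{"ax": 0,"ay": 0,"az": 0,"dx": -0.26,"dy": -0.282,"dz": 0.083,"grip": 0},{"ax": 0,"ay": 0,"az": 0,"dx": -0.26,"dy": -0.282,"dz": 0.083,"grip": 0},{"ax": 0,"ay": 0,"az": 0,"dx": -0.26,"dy": -0.282,"dz": 0.083,"grip": 0},{"ax": 0,"ay": 0,"az": 0,"dx": -0.26,"dy": -0.282,"dz": 0.083,"grip": 0},{"ax": 0,"ay": 0,"az": 0,"dx": 0,"dy": 0,"dz": 0,"grip": 0},{"ax": 0,"ay": 0,"az": 0,"dx": 0,"dy": 0,"dz": 0,"grip": 0}]'

```text
time: 1.52
tool_pos: [0.4021, 0.2809, 0.1301]
eef_rot: [[-0.999, -0.035, -0.002], [-0.035, 0.999, -0.0], [0.002, -0.0, -1.0]]
force: [1.2, -0.2, 0.8]
width: 0.0937
gripper_force: 0.0
```

```bash
python3 go.py .4015 .2828 .006 92.3
```

```text
1.5 pos [0.4021 0.2809 0.1301] psi 92.0 tilt [-0.002 -0.    -1.   ] F [ 1.2 -0.2  0.8] 0.0937
az -0.003 rows 1.0
dx dy dz [0.005 0.019 1.241] rows 1.0
```

>>> servo_tool --series '[{"ax": 0,"ay": 0,"az": 0,"dx": 0.005,"dy": 0.02,"dz": 0.25,"grip": 0},{"ax": 0,"ay": 0,"az": 0,"dx": 0,"dy": 0,"dz": 0.25,"grip": 0},{"ax": 0,"ay": 0,"az": 0,"dx": 0,"dy": 0,"dz": 0.25,"grip": 0},{"ax": 0,"ay": 0,"az": 0,"dx": 0,"dy": 0,"dz": 0.25,"grip": 0},{"ax": 0,"ay": 0,"az": 0,"dx": 0,"dy": 0,"dz": 0.14,"grip": 0},{"ax": 0,"ay": 0,"az": 0,"dx": 0,"dy": 0,"dz": 0.1,"grip": 0},{"ax": 0,"ay": 0,"az": 0,"dx": 0,"dy": 0,"dz": 0,"grip": 0},{"ax": 0,"ay": 0,"az": 0,"dx": 0,"dy": 0,"dz": 0,"grip": 1},{"ax": 0,"ay": 0,"az": 0,"dx": 0,"dy": 0,"dz": 0,"grip": 1},{"ax": 0,"ay": 0,"az": 0,"dx": 0,"dy": 0,"dz": 0,"grip": 1},{"ax": 0,"ay": 0,"az": 0,"dx": 0,"dy": 0,"dz": 0,"grip": 1},{"ax": 0,"ay": 0,"az": 0,"dx": 0,"dy": 0,"dz": 0,"grip": 1},{"ax": 0,"ay": 0,"az": 0,"dx": 0,"dy": 0,"dz": 0,"grip": 1},{"ax": 0,"ay": 0,"az": 0,"dx": 0,"dy": 0,"dz": 0,"grip": 1}]'

```text
time: 2.68
tool_pos: [0.4011, 0.2839, 0.0071]
eef_rot: [[-0.999, -0.039, 0.0], [-0.039, 0.999, -0.001], [-0.0, -0.001, -1.0]]
force: [-0.4, -1.4, 1.1]
width: 0.051
gripper_force: 0.7
```

```bash
python3 go.py .4015 .2828 .13 92.3 .67 -.1705 .13 35.1 .67 -.1705 .018 35.1
```

```text
2.7 pos [0.4011 0.2839 0.0071] psi 92.2 tilt [ 0.    -0.001 -1.   ] F [-0.4 -1.4  1.1] 0.051
az -0.001 rows 1.0
dx dy dz [-0.004 -0.012 -1.229] rows 1.0
az 0.636 rows 9.0
dx dy dz [-5.253 -0.41  -0.   ] rows 14.0
az -0.0 rows 0.0
dx dy dz [0.   0.   1.12] rows 0.0
```

>>> servo_tool --series '[{"ax": 0,"ay": 0,"az": 0,"dx": 0,"dy": 0,"dz": 0,"grip": 1},{"ax": 0,"ay": 0,"az": 0,"dx": 0,"dy": 0,"dz": 0,"grip": 1},{"ax": 0,"ay": 0,"az": 0,"dx": 0,"dy": 0,"dz": 0,"grip": 1},{"ax": 0,"ay": 0,"az": 0,"dx": 0,"dy": 0,"dz": -0.12,"grip": 1},{"ax": 0,"ay": 0,"az": 0,"dx": 0,"dy": 0,"dz": -0.2,"grip": 1},{"ax": 0,"ay": 0,"az": 0,"dx": 0,"dy": 0,"dz": -0.25,"grip": 1},{"ax": 0,"ay": 0,"az": 0,"dx": 0,"dy": 0,"dz": -0.25,"grip": 1},{"ax": 0,"ay": 0,"az": 0,"dx": 0,"dy": 0,"dz": -0.25,"grip": 1},{"ax": 0,"ay": 0,"az": 0,"dx": 0,"dy": 0,"dz": -0.16,"grip": 1},{"ax": 0,"ay": 0,"az": 0.07,"dx": 0,"dy": 0,"dz": 0,"grip": 1},{"ax": 0,"ay": 0,"az": 0.07,"dx": 0,"dy": 0,"dz": 0,"grip": 1},{"ax": 0,"ay": 0,"az": 0.07,"dx": 0,"dy": 0,"dz": 0,"grip": 1},{"ax": 0,"ay": 0,"az": 0.07,"dx": 0,"dy": 0,"dz": 0,"grip": 1},{"ax": 0,"ay": 0,"az": 0.07,"dx": 0,"dy": 0,"dz": 0,"grip": 1},{"ax": 0,"ay": 0,"az": 0.07,"dx": 0,"dy": 0,"dz": 0,"grip": 1},{"ax": 0,"ay": 0,"az": 0.07,"dx": 0,"dy": 0,"dz": 0,"grip": 1},{"ax": 0,"ay": 0,"az": 0.07,"dx": 0,"dy": 0,"dz": 0,"grip": 1},{"ax": 0,"ay": 0,"az": 0.07,"dx": 0,"dy": 0,"dz": 0,"grip": 1},{"ax": 0,"ay": 0,"az": 0,"dx": 0,"dy": 0,"dz": 0,"grip": 1}]'

```text
time: 4.27
tool_pos: [0.4002, 0.2846, 0.1286]
eef_rot: [[-0.58, 0.815, -0.002], [0.815, 0.58, 0.0], [0.001, -0.001, -1.0]]
force: [0.3, -0.6, -2.4]
width: 0.0496
gripper_force: 30.0
```

```bash
python3 go.py .67 -.1705 .13 35.1 .67 -.1705 .018 35.1
```

```text
4.3 pos [0.4002 0.2846 0.1286] psi 35.4 tilt [-0.002  0.    -1.   ] F [ 0.3 -0.6 -2.4] 0.0496
az 0.004 rows 1.0
dx dy dz [-5.275 -0.41  -0.014] rows 14.0
az -0.0 rows 0.0
dx dy dz [0.   0.   1.12] rows 0.0
```

>>> servo_tool --series '[{"ax": 0,"ay": 0,"az": 0,"dx": -0.2,"dy": -0.016,"dz": 0,"grip": 1},{"ax": 0,"ay": 0,"az": 0,"dx": -0.325,"dy": -0.025,"dz": 0,"grip": 1},{"ax": 0,"ay": 0,"az": 0,"dx": -0.325,"dy": -0.025,"dz": 0,"grip": 1},{"ax": 0,"ay": 0,"az": 0,"dx": -0.325,"dy": -0.025,"dz": 0,"grip": 1},{"ax": 0,"ay": 0,"az": 0,"dx": -0.325,"dy": -0.025,"dz": 0,"grip": 1},{"ax": 0,"ay": 0,"az": 0,"dx": -0.325,"dy": -0.025,"dz": 0,"grip": 1},{"ax": 0,"ay": 0,"az": 0,"dx": -0.325,"dy": -0.025,"dz": 0,"grip": 1},{"ax": 0,"ay": 0,"az": 0,"dx": -0.325,"dy": -0.025,"dz": 0,"grip": 1},{"ax": 0,"ay": 0,"az": 0,"dx": -0.325,"dy": -0.025,"dz": 0,"grip": 1},{"ax": 0,"ay": 0,"az": 0,"dx": -0.325,"dy": -0.025,"dz": 0,"grip": 1},{"ax": 0,"ay": 0,"az": 0,"dx": -0.325,"dy": -0.025,"dz": 0,"grip": 1},{"ax": 0,"ay": 0,"az": 0,"dx": -0.325,"dy": -0.025,"dz": 0,"grip": 1},{"ax": 0,"ay": 0,"az": 0,"dx": -0.325,"dy": -0.025,"dz": 0,"grip": 1},{"ax": 0,"ay": 0,"az": 0,"dx": -0.325,"dy": -0.025,"dz": 0,"grip": 1},{"ax": 0,"ay": 0,"az": 0,"dx": -0.325,"dy": -0.025,"dz": 0,"grip": 1},{"ax": 0,"ay": 0,"az": 0,"dx": -0.325,"dy": -0.025,"dz": 0,"grip": 1},{"ax": 0,"ay": 0,"az": 0,"dx": -0.2,"dy": -0.016,"dz": 0,"grip": 1},{"ax": 0,"ay": 0,"az": 0,"dx": 0,"dy": 0,"dz": 0,"grip": 1},{"ax": 0,"ay": 0,"az": 0,"dx": 0,"dy": 0,"dz": 0,"grip": 1}]'

```text
time: 5.85
tool_pos: [0.6742, -0.1691, 0.1277]
eef_rot: [[-0.582, 0.813, -0.002], [0.813, 0.582, 0.002], [0.003, -0.001, -1.0]]
force: [0.6, 0.0, -2.9]
width: 0.0498
gripper_force: 30.0
```

```bash
python3 go.py .67 -.1705 .018 35.1
```

```text
5.8 pos [ 0.6742 -0.1691  0.1277] psi 35.6 tilt [-0.002  0.002 -1.   ] F [ 0.6  0.  -2.9] 0.0498
az 0.005 rows 1.0
dx dy dz [ 0.013 -0.042  1.097] rows 1.0
```

>>> servo_tool --series '[{"ax": 0,"ay": 0,"az": 0,"dx": 0.01,"dy": -0.04,"dz": 0.15,"grip": 1},{"ax": 0,"ay": 0,"az": 0,"dx": 0,"dy": 0,"dz": 0.25,"grip": 1},{"ax": 0,"ay": 0,"az": 0,"dx": 0,"dy": 0,"dz": 0.25,"grip": 1},{"ax": 0,"ay": 0,"az": 0,"dx": 0,"dy": 0,"dz": 0.2,"grip": 1},{"ax": 0,"ay": 0,"az": 0,"dx": 0,"dy": 0,"dz": 0.12,"grip": 1},{"ax": 0,"ay": 0,"az": 0,"dx": 0,"dy": 0,"dz": 0.08,"grip": 1},{"ax": 0,"ay": 0,"az": 0,"dx": 0,"dy": 0,"dz": 0.02,"grip": 1},{"ax": 0,"ay": 0,"az": 0,"dx": 0,"dy": 0,"dz": 0,"grip": 1},{"ax": 0,"ay": 0,"az": 0,"dx": 0,"dy": 0,"dz": 0,"grip": 1}]'

```text
time: 6.6
tool_pos: [0.6715, -0.17, 0.0245]
eef_rot: [[-0.582, 0.813, 0.003], [0.813, 0.582, -0.001], [-0.002, 0.002, -1.0]]
force: [0.3, 0.3, -1.7]
width: 0.0496
gripper_force: 30.0
```

```bash
python3 go.py .67 -.1705 .018 35.1
```

```text
6.6 pos [ 0.6715 -0.17    0.0245] psi 35.6 tilt [ 0.003 -0.001 -1.   ] F [ 0.3  0.3 -1.7] 0.0496
az 0.005 rows 1.0
dx dy dz [ 0.005 -0.015  0.065] rows 1.0
```

>>> servo_tool --series '[{"ax": 0,"ay": 0,"az": 0,"dx": 0,"dy": -0.01,"dz": 0.025,"grip": 1},{"ax": 0,"ay": 0,"az": 0,"dx": 0,"dy": 0,"dz": 0.025,"grip": 1},{"ax": 0,"ay": 0,"az": 0,"dx": 0,"dy": 0,"dz": 0,"grip": 1},{"ax": 0,"ay": 0,"az": 0,"dx": 0,"dy": 0,"dz": 0,"grip": 1}]'

```text
time: 6.93
tool_pos: [0.6707, -0.171, 0.0192]
eef_rot: [[-0.581, 0.814, 0.003], [0.814, 0.581, -0.001], [-0.002, 0.002, -1.0]]
force: [0.9, -0.0, 1.7]
width: 0.05
gripper_force: 30.0
```

Force has risen to +1.7 N, so it's touching. Releasing and retreating.

>>> servo_tool --series '[{"ax": 0,"ay": 0,"az": 0,"dx": 0,"dy": 0,"dz": 0,"grip": 0.3},{"ax": 0,"ay": 0,"az": 0,"dx": 0,"dy": 0,"dz": 0,"grip": 0},{"ax": 0,"ay": 0,"az": 0,"dx": 0,"dy": 0,"dz": 0,"grip": 0},{"ax": 0,"ay": 0,"az": 0,"dx": 0,"dy": 0,"dz": 0,"grip": 0},{"ax": 0,"ay": 0,"az": 0,"dx": 0,"dy": 0,"dz": 0,"grip": 0},{"ax": 0,"ay": 0,"az": 0,"dx": 0,"dy": 0,"dz": -0.1,"grip": 0},{"ax": 0,"ay": 0,"az": 0,"dx": 0,"dy": 0,"dz": -0.25,"grip": 0},{"ax": 0,"ay": 0,"az": 0,"dx": 0,"dy": 0,"dz": -0.25,"grip": 0},{"ax": 0,"ay": 0,"az": 0,"dx": 0,"dy": 0,"dz": -0.25,"grip": 0},{"ax": 0,"ay": 0,"az": 0,"dx": 0,"dy": 0,"dz": -0.25,"grip": 0},{"ax": 0,"ay": 0,"az": 0,"dx": 0,"dy": 0,"dz": 0,"grip": 0}]'

```text
time: 7.85
tool_pos: [0.6729, -0.1716, 0.1363]
eef_rot: [[-0.581, 0.814, 0.012], [0.814, 0.581, -0.004], [-0.01, 0.008, -1.0]]
force: [1.5, 0.7, 1.1]
width: 0.0944
gripper_force: 0.0
```

```bash
python3 go.py .393 -.2685 .13 35.4 .393 -.2685 .006 35.4
```

```text
7.8 pos [ 0.6729 -0.1716  0.1363] psi 35.5 tilt [ 0.012 -0.004 -1.   ] F [1.5 0.7 1.1] 0.0944
az 0.002 rows 1.0
dx dy dz [ 0.832 -2.843  0.063] rows 8.0
az -0.0 rows 0.0
dx dy dz [0.   0.   1.24] rows 0.0
```

>>> servo_tool --series '[{"ax": 0,"ay": 0,"az": 0,"dx": 0.083,"dy": -0.284,"dz": 0,"grip": 0},{"ax": 0,"ay": 0,"az": 0,"dx": 0.083,"dy": -0.284,"dz": 0,"grip": 0},{"ax": 0,"ay": 0,"az": 0,"dx": 0.083,"dy": -0.284,"dz": 0,"grip": 0},{"ax": 0,"ay": 0,"az": 0,"dx": 0.083,"dy": -0.284,"dz": 0,"grip": 0},{"ax": 0,"ay": 0,"az": 0,"dx": 0.083,"dy": -0.284,"dz": 0,"grip": 0},{"ax": 0,"ay": 0,"az": 0,"dx": 0.083,"dy": -0.284,"dz": 0,"grip": 0},{"ax": 0,"ay": 0,"az": 0,"dx": 0.083,"dy": -0.284,"dz": 0,"grip": 0},{"ax": 0,"ay": 0,"az": 0,"dx": 0.083,"dy": -0.284,"dz": 0,"grip": 0},{"ax": 0,"ay": 0,"az": 0,"dx": 0.083,"dy": -0.284,"dz": 0,"grip": 0},{"ax": 0,"ay": 0,"az": 0,"dx": 0.083,"dy": -0.284,"dz": 0,"grip": 0},{"ax": 0,"ay": 0,"az": 0,"dx": 0,"dy": 0,"dz": 0,"grip": 0},{"ax": 0,"ay": 0,"az": 0,"dx": 0,"dy": 0,"dz": 0,"grip": 0},{"ax": 0,"ay": 0,"az": 0,"dx": 0,"dy": 0,"dz": 0.25,"grip": 0},{"ax": 0,"ay": 0,"az": 0,"dx": 0,"dy": 0,"dz": 0.25,"grip": 0},{"ax": 0,"ay": 0,"az": 0,"dx": 0,"dy": 0,"dz": 0.2,"grip": 0},{"ax": 0,"ay": 0,"az": 0,"dx": 0,"dy": 0,"dz": 0,"grip": 0},{"ax": 0,"ay": 0,"az": 0,"dx": 0,"dy": 0,"dz": 0,"grip": 0}]'

```text
time: 9.27
tool_pos: [0.3904, -0.267, 0.0567]
eef_rot: [[-0.582, 0.813, -0.002], [0.813, 0.582, 0.002], [0.003, -0.0, -1.0]]
force: [1.1, 0.4, 0.1]
width: 0.0942
gripper_force: 0.0
```

```bash
python3 go.py .393 -.2685 .006 35.4
```

```text
9.3 pos [ 0.3904 -0.267   0.0567] psi 35.6 tilt [-0.002  0.002 -1.   ] F [1.1 0.4 0.1] 0.0942
az 0.002 rows 1.0
dx dy dz [-0.027  0.012  0.507] rows 1.0
```

>>> servo_tool --series '[{"ax": 0,"ay": 0,"az": 0,"dx": -0.027,"dy": 0.012,"dz": 0.2,"grip": 0},{"ax": 0,"ay": 0,"az": 0,"dx": 0,"dy": 0,"dz": 0.2,"grip": 0},{"ax": 0,"ay": 0,"az": 0,"dx": 0,"dy": 0,"dz": 0.1,"grip": 0},{"ax": 0,"ay": 0,"az": 0,"dx": 0,"dy": 0,"dz": 0,"grip": 0},{"ax": 0,"ay": 0,"az": 0,"dx": 0,"dy": 0,"dz": 0,"grip": 1},{"ax": 0,"ay": 0,"az": 0,"dx": 0,"dy": 0,"dz": 0,"grip": 1},{"ax": 0,"ay": 0,"az": 0,"dx": 0,"dy": 0,"dz": 0,"grip": 1},{"ax": 0,"ay": 0,"az": 0,"dx": 0,"dy": 0,"dz": 0,"grip": 1},{"ax": 0,"ay": 0,"az": 0,"dx": 0,"dy": 0,"dz": 0,"grip": 1},{"ax": 0,"ay": 0,"az": 0,"dx": 0,"dy": 0,"dz": 0,"grip": 1},{"ax": 0,"ay": 0,"az": 0,"dx": 0,"dy": 0,"dz": 0,"grip": 1},{"ax": 0,"ay": 0,"az": 0,"dx": 0,"dy": 0,"dz": 0,"grip": 1},{"ax": 0,"ay": 0,"az": 0,"dx": 0,"dy": 0,"dz": 0,"grip": 1}]'

```text
time: 10.35
tool_pos: [0.3935, -0.2698, 0.0085]
eef_rot: [[-0.581, 0.814, 0.001], [0.814, 0.581, -0.0], [-0.001, 0.001, -1.0]]
force: [-0.4, 0.3, 4.4]
width: 0.0593
gripper_force: 30.0
```

```bash
python3 go.py .393 -.2685 .09 35.6 .456 -.098 .09 35.6 .456 -.098 .0185 35.6
```

```text
10.3 pos [ 0.3935 -0.2698  0.0085] psi 35.5 tilt [ 0.001 -0.    -1.   ] F [-0.4  0.3  4.4] 0.0593
az -0.001 rows 1.0
dx dy dz [ 0.013  0.004 -0.815] rows 1.0
az -0.0 rows 0.0
dx dy dz [ 1.02   1.505 -0.   ] rows 5.0
az -0.0 rows 0.0
dx dy dz [0.    0.    0.715] rows 0.0
```

>>> servo_tool --series '[{"ax": 0,"ay": 0,"az": 0,"dx": 0,"dy": 0,"dz": -0.15,"grip": 1},{"ax": 0,"ay": 0,"az": 0,"dx": 0,"dy": 0,"dz": -0.25,"grip": 1},{"ax": 0,"ay": 0,"az": 0,"dx": 0,"dy": 0,"dz": -0.25,"grip": 1},{"ax": 0,"ay": 0,"az": 0,"dx": 0,"dy": 0,"dz": -0.2,"grip": 1},{"ax": 0,"ay": 0,"az": 0,"dx": 0.11,"dy": 0.155,"dz": 0,"grip": 1},{"ax": 0,"ay": 0,"az": 0,"dx": 0.16,"dy": 0.24,"dz": 0,"grip": 1},{"ax": 0,"ay": 0,"az": 0,"dx": 0.16,"dy": 0.24,"dz": 0,"grip": 1},{"ax": 0,"ay": 0,"az": 0,"dx": 0.16,"dy": 0.24,"dz": 0,"grip": 1},{"ax": 0,"ay": 0,"az": 0,"dx": 0.16,"dy": 0.24,"dz": 0,"grip": 1},{"ax": 0,"ay": 0,"az": 0,"dx": 0.16,"dy": 0.24,"dz": 0,"grip": 1},{"ax": 0,"ay": 0,"az": 0,"dx": 0.11,"dy": 0.155,"dz": 0,"grip": 1},{"ax": 0,"ay": 0,"az": 0,"dx": 0,"dy": 0,"dz": 0,"grip": 1},{"ax": 0,"ay": 0,"az": 0,"dx": 0,"dy": 0,"dz": 0.25,"grip": 1},{"ax": 0,"ay": 0,"az": 0,"dx": 0,"dy": 0,"dz": 0.2,"grip": 1},{"ax": 0,"ay": 0,"az": 0,"dx": 0,"dy": 0,"dz": 0.1,"grip": 1},{"ax": 0,"ay": 0,"az": 0,"dx": 0,"dy": 0,"dz": 0,"grip": 1},{"ax": 0,"ay": 0,"az": 0,"dx": 0,"dy": 0,"dz": 0,"grip": 1}]'

```text
time: 11.77
tool_pos: [0.4557, -0.0992, 0.0371]
eef_rot: [[-0.581, 0.814, -0.002], [0.814, 0.581, 0.0], [0.002, -0.001, -1.0]]
force: [0.2, -0.1, -1.1]
width: 0.0593
gripper_force: 30.0
```

```bash
python3 go.py .456 -.098 .0205 35.6
```

```text
11.8 pos [ 0.4557 -0.0992  0.0371] psi 35.5 tilt [-0.002  0.    -1.   ] F [ 0.2 -0.1 -1.1] 0.0593
az -0.001 rows 1.0
dx dy dz [0.008 0.009 0.166] rows 1.0
```

>>> servo_tool --series '[{"ax": 0,"ay": 0,"az": 0,"dx": 0.01,"dy": 0.01,"dz": 0.08,"grip": 1},{"ax": 0,"ay": 0,"az": 0,"dx": 0,"dy": 0,"dz": 0.05,"grip": 1},{"ax": 0,"ay": 0,"az": 0,"dx": 0,"dy": 0,"dz": 0.03,"grip": 1},{"ax": 0,"ay": 0,"az": 0,"dx": 0,"dy": 0,"dz": 0,"grip": 1},{"ax": 0,"ay": 0,"az": 0,"dx": 0,"dy": 0,"dz": 0,"grip": 1}]'

```text
time: 12.18
tool_pos: [0.4568, -0.0974, 0.0218]
eef_rot: [[-0.581, 0.814, 0.0], [0.814, 0.581, 0.0], [0.0, 0.0, -1.0]]
force: [-0.1, 1.4, -1.2]
width: 0.0591
gripper_force: 30.0
```

>>> servo_tool --series '[{"ax": 0,"ay": 0,"az": 0,"dx": 0,"dy": 0,"dz": 0.02,"grip": 1},{"ax": 0,"ay": 0,"az": 0,"dx": 0,"dy": 0,"dz": 0,"grip": 1},{"ax": 0,"ay": 0,"az": 0,"dx": 0,"dy": 0,"dz": 0,"grip": 0.3},{"ax": 0,"ay": 0,"az": 0,"dx": 0,"dy": 0,"dz": 0,"grip": 0},{"ax": 0,"ay": 0,"az": 0,"dx": 0,"dy": 0,"dz": 0,"grip": 0},{"ax": 0,"ay": 0,"az": 0,"dx": 0,"dy": 0,"dz": 0,"grip": 0},{"ax": 0,"ay": 0,"az": 0,"dx": 0,"dy": 0,"dz": 0,"grip": 0},{"ax": 0,"ay": 0,"az": 0,"dx": 0,"dy": 0,"dz": -0.1,"grip": 0},{"ax": 0,"ay": 0,"az": 0,"dx": 0,"dy": 0,"dz": -0.25,"grip": 0},{"ax": 0,"ay": 0,"az": 0,"dx": 0,"dy": 0,"dz": -0.25,"grip": 0},{"ax": 0,"ay": 0,"az": 0,"dx": 0,"dy": 0,"dz": -0.25,"grip": 0},{"ax": 0,"ay": 0,"az": 0,"dx": 0,"dy": 0,"dz": -0.25,"grip": 0},{"ax": 0,"ay": 0,"az": 0,"dx": 0,"dy": 0,"dz": 0,"grip": 0}]'

```text
time: 13.27
tool_pos: [0.4601, -0.0985, 0.1365]
eef_rot: [[-0.581, 0.814, 0.011], [0.814, 0.581, -0.004], [-0.01, 0.007, -1.0]]
force: [1.4, -0.5, 0.2]
width: 0.094
gripper_force: 0.0
```

```bash
python3 go.py .678 .161 .13 35.5 .678 .161 .05 35.5
```

```text
13.3 pos [ 0.4601 -0.0985  0.1365] psi 35.5 tilt [ 0.011 -0.004 -1.   ] F [ 1.4 -0.5  0.2] 0.094
az 0.0 rows 1.0
dx dy dz [0.848 3.281 0.065] rows 9.0
az -0.0 rows 0.0
dx dy dz [0.  0.  0.8] rows 0.0
```

>>> servo_tool --series '[{"ax": 0,"ay": 0,"az": 0,"dx": 0.087,"dy": 0.328,"dz": 0,"grip": 0},{"ax": 0,"ay": 0,"az": 0,"dx": 0.087,"dy": 0.328,"dz": 0,"grip": 0},{"ax": 0,"ay": 0,"az": 0,"dx": 0.087,"dy": 0.328,"dz": 0,"grip": 0},{"ax": 0,"ay": 0,"az": 0,"dx": 0.087,"dy": 0.328,"dz": 0,"grip": 0},{"ax": 0,"ay": 0,"az": 0,"dx": 0.087,"dy": 0.328,"dz": 0,"grip": 0},{"ax": 0,"ay": 0,"az": 0,"dx": 0.087,"dy": 0.328,"dz": 0,"grip": 0},{"ax": 0,"ay": 0,"az": 0,"dx": 0.087,"dy": 0.328,"dz": 0,"grip": 0},{"ax": 0,"ay": 0,"az": 0,"dx": 0.087,"dy": 0.328,"dz": 0,"grip": 0},{"ax": 0,"ay": 0,"az": 0,"dx": 0.087,"dy": 0.328,"dz": 0,"grip": 0},{"ax": 0,"ay": 0,"az": 0,"dx": 0.087,"dy": 0.328,"dz": 0,"grip": 0},{"ax": 0,"ay": 0,"az": 0,"dx": 0,"dy": 0,"dz": 0,"grip": 0},{"ax": 0,"ay": 0,"az": 0,"dx": 0,"dy": 0,"dz": 0,"grip": 0},{"ax": 0,"ay": 0,"az": 0,"dx": 0,"dy": 0,"dz": 0.25,"grip": 0},{"ax": 0,"ay": 0,"az": 0,"dx": 0,"dy": 0,"dz": 0.25,"grip": 0},{"ax": 0,"ay": 0,"az": 0,"dx": 0,"dy": 0,"dz": 0.2,"grip": 0},{"ax": 0,"ay": 0,"az": 0,"dx": 0,"dy": 0,"dz": 0,"grip": 0},{"ax": 0,"ay": 0,"az": 0,"dx": 0,"dy": 0,"dz": 0,"grip": 0}]'

```text
time: 14.68
tool_pos: [0.6714, 0.1627, 0.0585]
eef_rot: [[-0.58, 0.814, -0.004], [0.814, 0.58, -0.001], [0.001, -0.003, -1.0]]
force: [-0.3, -0.4, 0.3]
width: 0.0939
gripper_force: 0.0
```

```bash
python3 go.py .678 .161 .006 35.5
```

```text
14.7 pos [0.6714 0.1627 0.0585] psi 35.5 tilt [-0.004 -0.001 -1.   ] F [-0.3 -0.4  0.3] 0.0939
az -0.0 rows 1.0
dx dy dz [-0.052  0.044  0.525] rows 1.0
```

>>> servo_tool --series '[{"ax": 0,"ay": 0,"az": 0,"dx": -0.05,"dy": 0.045,"dz": 0.2,"grip": 0},{"ax": 0,"ay": 0,"az": 0,"dx": 0,"dy": 0,"dz": 0.2,"grip": 0},{"ax": 0,"ay": 0,"az": 0,"dx": 0,"dy": 0,"dz": 0.11,"grip": 0},{"ax": 0,"ay": 0,"az": 0,"dx": 0,"dy": 0,"dz": 0,"grip": 0},{"ax": 0,"ay": 0,"az": 0,"dx": 0,"dy": 0,"dz": 0,"grip": 0.5},{"ax": 0,"ay": 0,"az": 0,"dx": 0,"dy": 0,"dz": 0,"grip": 1},{"ax": 0,"ay": 0,"az": 0,"dx": 0,"dy": 0,"dz": 0,"grip": 1},{"ax": 0,"ay": 0,"az": 0,"dx": 0,"dy": 0,"dz": 0,"grip": 1},{"ax": 0,"ay": 0,"az": 0,"dx": 0,"dy": 0,"dz": 0,"grip": 1},{"ax": 0,"ay": 0,"az": 0,"dx": 0,"dy": 0,"dz": 0,"grip": 1},{"ax": 0,"ay": 0,"az": 0,"dx": 0,"dy": 0,"dz": 0,"grip": 1},{"ax": 0,"ay": 0,"az": 0,"dx": 0,"dy": 0,"dz": 0,"grip": 1},{"ax": 0,"ay": 0,"az": 0,"dx": 0,"dy": 0,"dz": 0,"grip": 1},{"ax": 0,"ay": 0,"az": 0,"dx": 0,"dy": 0,"dz": 0,"grip": 1},{"ax": 0,"ay": 0,"az": 0,"dx": 0,"dy": 0,"dz": 0,"grip": 1}]'

```text
time: 15.93
tool_pos: [0.6794, 0.1625, 0.0088]
eef_rot: [[-0.581, 0.814, -0.001], [0.814, 0.581, -0.0], [0.0, -0.0, -1.0]]
force: [-1.4, -0.1, 0.9]
width: 0.0371
gripper_force: 30.0
```

```bash
python3 go.py .678 .161 .13 35.5 .535 -.39 .13 35.5 .535 -.39 .0185 35.5
```

```text
15.9 pos [0.6794 0.1625 0.0088] psi 35.5 tilt [-0.001 -0.    -1.   ] F [-1.4 -0.1  0.9] 0.0371
az 0.0 rows 1.0
dx dy dz [-0.004 -0.02  -1.212] rows 1.0
az -0.0 rows 0.0
dx dy dz [-3.655 -4.364 -0.   ] rows 15.0
az -0.0 rows 0.0
dx dy dz [0.    0.    1.115] rows 0.0
```

>>> servo_tool --series '[{"ax": 0,"ay": 0,"az": 0,"dx": 0,"dy": 0,"dz": -0.15,"grip": 1},{"ax": 0,"ay": 0,"az": 0,"dx": 0,"dy": 0,"dz": -0.25,"grip": 1},{"ax": 0,"ay": 0,"az": 0,"dx": 0,"dy": 0,"dz": -0.3,"grip": 1},{"ax": 0,"ay": 0,"az": 0,"dx": 0,"dy": 0,"dz": -0.3,"grip": 1},{"ax": 0,"ay": 0,"az": 0,"dx": 0,"dy": 0,"dz": -0.2,"grip": 1},{"ax": 0,"ay": 0,"az": 0,"dx": -0.15,"dy": -0.18,"dz": 0,"grip": 1},{"ax": 0,"ay": 0,"az": 0,"dx": -0.224,"dy": -0.268,"dz": 0,"grip": 1},{"ax": 0,"ay": 0,"az": 0,"dx": -0.224,"dy": -0.268,"dz": 0,"grip": 1},{"ax": 0,"ay": 0,"az": 0,"dx": -0.224,"dy": -0.268,"dz": 0,"grip": 1},{"ax": 0,"ay": 0,"az": 0,"dx": -0.224,"dy": -0.268,"dz": 0,"grip": 1},{"ax": 0,"ay": 0,"az": 0,"dx": -0.224,"dy": -0.268,"dz": 0,"grip": 1},{"ax": 0,"ay": 0,"az": 0,"dx": -0.224,"dy": -0.268,"dz": 0,"grip": 1},{"ax": 0,"ay": 0,"az": 0,"dx": -0.224,"dy": -0.268,"dz": 0,"grip": 1},{"ax": 0,"ay": 0,"az": 0,"dx": -0.224,"dy": -0.268,"dz": 0,"grip": 1},{"ax": 0,"ay": 0,"az": 0,"dx": -0.224,"dy": -0.268,"dz": 0,"grip": 1},{"ax": 0,"ay": 0,"az": 0,"dx": -0.224,"dy": -0.268,"dz": 0,"grip": 1},{"ax": 0,"ay": 0,"az": 0,"dx": -0.224,"dy": -0.268,"dz": 0,"grip": 1},{"ax": 0,"ay": 0,"az": 0,"dx": -0.224,"dy": -0.268,"dz": 0,"grip": 1},{"ax": 0,"ay": 0,"az": 0,"dx": -0.15,"dy": -0.18,"dz": 0,"grip": 1}]'

```text
time: 17.52
tool_pos: [0.561, -0.2915, 0.1282]
eef_rot: [[-0.579, 0.815, -0.001], [0.815, 0.579, -0.001], [-0.0, -0.001, -1.0]]
force: [-0.8, 0.0, -1.5]
width: 0.0373
gripper_force: 30.0
```

>>> servo_tool --series '[{"ax": 0,"ay": 0,"az": 0,"dx": -0.22,"dy": -0.27,"dz": 0,"grip": 1},{"ax": 0,"ay": 0,"az": 0,"dx": -0.22,"dy": -0.27,"dz": 0,"grip": 1},{"ax": 0,"ay": 0,"az": 0,"dx": -0.22,"dy": -0.27,"dz": 0,"grip": 1},{"ax": 0,"ay": 0,"az": 0,"dx": 0,"dy": 0,"dz": 0,"grip": 1},{"ax": 0,"ay": 0,"az": 0,"dx": 0,"dy": 0,"dz": 0.25,"grip": 1},{"ax": 0,"ay": 0,"az": 0,"dx": 0,"dy": 0,"dz": 0.25,"grip": 1},{"ax": 0,"ay": 0,"az": 0,"dx": 0,"dy": 0,"dz": 0.25,"grip": 1},{"ax": 0,"ay": 0,"az": 0,"dx": 0,"dy": 0,"dz": 0.15,"grip": 1},{"ax": 0,"ay": 0,"az": 0,"dx": 0,"dy": 0,"dz": 0,"grip": 1},{"ax": 0,"ay": 0,"az": 0,"dx": 0,"dy": 0,"dz": 0,"grip": 1}]'

```text
time: 18.35
tool_pos: [0.5342, -0.3882, 0.0373]
eef_rot: [[-0.581, 0.814, -0.002], [0.814, 0.581, 0.002], [0.003, -0.0, -1.0]]
force: [-0.3, -0.7, -0.8]
width: 0.0371
gripper_force: 30.0
```

```bash
python3 go.py .535 -.39 .0205 35.5
```

```text
18.4 pos [ 0.5342 -0.3882  0.0373] psi 35.6 tilt [-0.002  0.002 -1.   ] F [-0.3 -0.7 -0.8] 0.0371
az 0.001 rows 1.0
dx dy dz [-0.019 -0.003  0.168] rows 1.0
```

>>> servo_tool --series '[{"ax": 0,"ay": 0,"az": 0,"dx": -0.02,"dy": 0,"dz": 0.08,"grip": 1},{"ax": 0,"ay": 0,"az": 0,"dx": 0,"dy": 0,"dz": 0.05,"grip": 1},{"ax": 0,"ay": 0,"az": 0,"dx": 0,"dy": 0,"dz": 0.03,"grip": 1},{"ax": 0,"ay": 0,"az": 0,"dx": 0,"dy": 0,"dz": 0,"grip": 1},{"ax": 0,"ay": 0,"az": 0,"dx": 0,"dy": 0,"dz": 0,"grip": 1}]'

```text
time: 18.77
tool_pos: [0.536, -0.3909, 0.023]
eef_rot: [[-0.581, 0.814, 0.0], [0.814, 0.581, -0.0], [-0.0, 0.0, -1.0]]
force: [-0.5, -0.0, -1.6]
width: 0.037
gripper_force: 30.0
```

>>> servo_tool --series '[{"ax": 0,"ay": 0,"az": 0,"dx": 0,"dy": 0,"dz": 0.02,"grip": 1},{"ax": 0,"ay": 0,"az": 0,"dx": 0,"dy": 0,"dz": 0.01,"grip": 1},{"ax": 0,"ay": 0,"az": 0,"dx": 0,"dy": 0,"dz": 0,"grip": 1},{"ax": 0,"ay": 0,"az": 0,"dx": 0,"dy": 0,"dz": 0,"grip": 0.4},{"ax": 0,"ay": 0,"az": 0,"dx": 0,"dy": 0,"dz": 0,"grip": 0},{"ax": 0,"ay": 0,"az": 0,"dx": 0,"dy": 0,"dz": 0,"grip": 0},{"ax": 0,"ay": 0,"az": 0,"dx": 0,"dy": 0,"dz": 0,"grip": 0},{"ax": 0,"ay": 0,"az": 0,"dx": 0,"dy": 0,"dz": 0,"grip": 0},{"ax": 0,"ay": 0,"az": 0,"dx": 0,"dy": 0,"dz": -0.1,"grip": 0},{"ax": 0,"ay": 0,"az": 0,"dx": 0,"dy": 0,"dz": -0.25,"grip": 0},{"ax": 0,"ay": 0,"az": 0,"dx": 0,"dy": 0,"dz": -0.25,"grip": 0},{"ax": 0,"ay": 0,"az": 0,"dx": 0,"dy": 0,"dz": -0.25,"grip": 0},{"ax": 0,"ay": 0,"az": 0,"dx": 0,"dy": 0,"dz": -0.25,"grip": 0},{"ax": 0,"ay": 0,"az": 0,"dx": 0,"dy": 0,"dz": 0,"grip": 0},{"ax": 0,"ay": 0,"az": 0,"dx": 0,"dy": 0,"dz": 0,"grip": 0}]'

```text
time: 20.02
tool_pos: [0.537, -0.3917, 0.1328]
eef_rot: [[-0.581, 0.814, 0.004], [0.814, 0.581, -0.004], [-0.005, 0.001, -1.0]]
force: [0.6, 0.8, -0.6]
width: 0.0941
gripper_force: 0.0
```

```bash
python3 go.py .4625 .113 .13 81.3
```

```text
20.0 pos [ 0.537  -0.3917  0.1328] psi 35.5 tilt [ 0.004 -0.004 -1.   ] F [ 0.6  0.8 -0.6] 0.0941
az -0.508 rows 7.0
dx dy dz [1.5   4.877 0.028] rows 14.0
```

>>> servo_tool --series '[{"ax": 0,"ay": 0,"az": -0.0726,"dx": 0,"dy": 0,"dz": 0,"grip": 0},{"ax": 0,"ay": 0,"az": -0.0726,"dx": 0,"dy": 0,"dz": 0,"grip": 0},{"ax": 0,"ay": 0,"az": -0.0726,"dx": 0,"dy": 0,"dz": 0,"grip": 0},{"ax": 0,"ay": 0,"az": -0.0726,"dx": 0,"dy": 0,"dz": 0,"grip": 0},{"ax": 0,"ay": 0,"az": -0.0726,"dx": 0,"dy": 0,"dz": 0,"grip": 0},{"ax": 0,"ay": 0,"az": -0.0726,"dx": 0,"dy": 0,"dz": 0,"grip": 0},{"ax": 0,"ay": 0,"az": -0.0726,"dx": 0,"dy": 0,"dz": 0,"grip": 0},{"ax": 0,"ay": 0,"az": 0,"dx": 0.1,"dy": 0.325,"dz": 0,"grip": 0},{"ax": 0,"ay": 0,"az": 0,"dx": 0.1,"dy": 0.325,"dz": 0,"grip": 0},{"ax": 0,"ay": 0,"az": 0,"dx": 0.1,"dy": 0.325,"dz": 0,"grip": 0},{"ax": 0,"ay": 0,"az": 0,"dx": 0.1,"dy": 0.325,"dz": 0,"grip": 0},{"ax": 0,"ay": 0,"az": 0,"dx": 0.1,"dy": 0.325,"dz": 0,"grip": 0},{"ax": 0,"ay": 0,"az": 0,"dx": 0.1,"dy": 0.325,"dz": 0,"grip": 0},{"ax": 0,"ay": 0,"az": 0,"dx": 0.1,"dy": 0.325,"dz": 0,"grip": 0},{"ax": 0,"ay": 0,"az": 0,"dx": 0.1,"dy": 0.325,"dz": 0,"grip": 0},{"ax": 0,"ay": 0,"az": 0,"dx": 0.1,"dy": 0.325,"dz": 0,"grip": 0},{"ax": 0,"ay": 0,"az": 0,"dx": 0.1,"dy": 0.325,"dz": 0,"grip": 0},{"ax": 0,"ay": 0,"az": 0,"dx": 0.1,"dy": 0.325,"dz": 0,"grip": 0},{"ax": 0,"ay": 0,"az": 0,"dx": 0.1,"dy": 0.325,"dz": 0,"grip": 0}]'

```text
time: 21.6
tool_pos: [0.4747, 0.0145, 0.1278]
eef_rot: [[-0.988, 0.152, -0.003], [0.152, 0.988, 0.0], [0.003, -0.0, -1.0]]
force: [-0.3, -0.6, -1.1]
width: 0.0939
gripper_force: 0.0
```

>>> servo_tool --series '[{"ax": 0,"ay": 0,"az": 0,"dx": 0.1,"dy": 0.325,"dz": 0,"grip": 0},{"ax": 0,"ay": 0,"az": 0,"dx": 0.1,"dy": 0.325,"dz": 0,"grip": 0},{"ax": 0,"ay": 0,"az": 0,"dx": 0.1,"dy": 0.325,"dz": 0,"grip": 0},{"ax": 0,"ay": 0,"az": 0,"dx": 0,"dy": 0,"dz": 0.25,"grip": 0},{"ax": 0,"ay": 0,"az": 0,"dx": 0,"dy": 0,"dz": 0.25,"grip": 0},{"ax": 0,"ay": 0,"az": 0,"dx": 0,"dy": 0,"dz": 0.2,"grip": 0},{"ax": 0,"ay": 0,"az": 0,"dx": 0,"dy": 0,"dz": 0,"grip": 0},{"ax": 0,"ay": 0,"az": 0,"dx": 0,"dy": 0,"dz": 0,"grip": 0},{"ax": 0,"ay": 0,"az": 0,"dx": 0,"dy": 0,"dz": 0,"grip": 0}]'

```text
time: 22.35
tool_pos: [0.4617, 0.1136, 0.0601]
eef_rot: [[-0.988, 0.152, -0.0], [0.152, 0.988, 0.0], [0.0, 0.0, -1.0]]
force: [0.7, 0.5, 0.9]
width: 0.0943
gripper_force: 0.0
```

```bash
python3 go.py .4625 .113 .006 81.3
```

```text
22.4 pos [0.4617 0.1136 0.0601] psi 81.3 tilt [-0.  0. -1.] F [0.7 0.5 0.9] 0.0943
az -0.0 rows 1.0
dx dy dz [-0.008 -0.005  0.541] rows 1.0
```

>>> servo_tool --series '[{"ax": 0,"ay": 0,"az": 0,"dx": -0.01,"dy": -0.005,"dz": 0.2,"grip": 0},{"ax": 0,"ay": 0,"az": 0,"dx": 0,"dy": 0,"dz": 0.2,"grip": 0},{"ax": 0,"ay": 0,"az": 0,"dx": 0,"dy": 0,"dz": 0.13,"grip": 0},{"ax": 0,"ay": 0,"az": 0,"dx": 0,"dy": 0,"dz": 0,"grip": 0},{"ax": 0,"ay": 0,"az": 0,"dx": 0,"dy": 0,"dz": 0,"grip": 0.5},{"ax": 0,"ay": 0,"az": 0,"dx": 0,"dy": 0,"dz": 0,"grip": 1},{"ax": 0,"ay": 0,"az": 0,"dx": 0,"dy": 0,"dz": 0,"grip": 1},{"ax": 0,"ay": 0,"az": 0,"dx": 0,"dy": 0,"dz": 0,"grip": 1},{"ax": 0,"ay": 0,"az": 0,"dx": 0,"dy": 0,"dz": 0,"grip": 1},{"ax": 0,"ay": 0,"az": 0,"dx": 0,"dy": 0,"dz": 0,"grip": 1},{"ax": 0,"ay": 0,"az": 0,"dx": 0,"dy": 0,"dz": 0,"grip": 1},{"ax": 0,"ay": 0,"az": 0,"dx": 0,"dy": 0,"dz": 0,"grip": 1},{"ax": 0,"ay": 0,"az": 0,"dx": 0,"dy": 0,"dz": 0,"grip": 1},{"ax": 0,"ay": 0,"az": 0,"dx": 0,"dy": 0,"dz": 0,"grip": 1},{"ax": 0,"ay": 0,"az": 0,"dx": 0,"dy": 0,"dz": 0,"grip": 1}]'

```text
time: 23.6
tool_pos: [0.4625, 0.113, 0.0068]
eef_rot: [[-0.988, 0.152, -0.0], [0.152, 0.988, -0.0], [0.0, -0.0, -1.0]]
force: [0.6, -0.7, -0.2]
width: 0.0334
gripper_force: 30.0
```

```bash
python3 go.py .4625 .113 .1 81.3 .5305 .405 .1 59 .5305 .405 .0185 59
```

```text
23.6 pos [0.4625 0.113  0.0068] psi 81.3 tilt [-0. -0. -1.] F [ 0.6 -0.7 -0.2] 0.0334
az -0.0 rows 1.0
dx dy dz [-0.    -0.    -0.932] rows 1.0
az 0.248 rows 4.0
dx dy dz [ 0.921  2.853 -0.   ] rows 8.0
az -0.0 rows 0.0
dx dy dz [0.    0.    0.815] rows 0.0
```

>>> servo_tool --series '[{"ax": 0,"ay": 0,"az": 0,"dx": 0,"dy": 0,"dz": -0.13,"grip": 1},{"ax": 0,"ay": 0,"az": 0,"dx": 0,"dy": 0,"dz": -0.25,"grip": 1},{"ax": 0,"ay": 0,"az": 0,"dx": 0,"dy": 0,"dz": -0.3,"grip": 1},{"ax": 0,"ay": 0,"az": 0,"dx": 0,"dy": 0,"dz": -0.25,"grip": 1},{"ax": 0,"ay": 0,"az": 0.05,"dx": 0,"dy": 0,"dz": 0,"grip": 1},{"ax": 0,"ay": 0,"az": 0.05,"dx": 0,"dy": 0,"dz": 0,"grip": 1},{"ax": 0,"ay": 0,"az": 0.05,"dx": 0,"dy": 0,"dz": 0,"grip": 1},{"ax": 0,"ay": 0,"az": 0.05,"dx": 0,"dy": 0,"dz": 0,"grip": 1},{"ax": 0,"ay": 0,"az": 0.048,"dx": 0,"dy": 0,"dz": 0,"grip": 1},{"ax": 0,"ay": 0,"az": 0,"dx": 0.06,"dy": 0.185,"dz": 0,"grip": 1},{"ax": 0,"ay": 0,"az": 0,"dx": 0.1,"dy": 0.31,"dz": 0,"grip": 1},{"ax": 0,"ay": 0,"az": 0,"dx": 0.1,"dy": 0.31,"dz": 0,"grip": 1},{"ax": 0,"ay": 0,"az": 0,"dx": 0.1,"dy": 0.31,"dz": 0,"grip": 1},{"ax": 0,"ay": 0,"az": 0,"dx": 0.1,"dy": 0.31,"dz": 0,"grip": 1},{"ax": 0,"ay": 0,"az": 0,"dx": 0.1,"dy": 0.31,"dz": 0,"grip": 1},{"ax": 0,"ay": 0,"az": 0,"dx": 0.1,"dy": 0.31,"dz": 0,"grip": 1},{"ax": 0,"ay": 0,"az": 0,"dx": 0.1,"dy": 0.31,"dz": 0,"grip": 1},{"ax": 0,"ay": 0,"az": 0,"dx": 0.1,"dy": 0.31,"dz": 0,"grip": 1},{"ax": 0,"ay": 0,"az": 0,"dx": 0.06,"dy": 0.185,"dz": 0,"grip": 1},{"ax": 0,"ay": 0,"az": 0,"dx": 0,"dy": 0,"dz": 0,"grip": 1}]'

```text
time: 25.27
tool_pos: [0.53, 0.4086, 0.0978]
eef_rot: [[-0.859, 0.513, -0.002], [0.513, 0.859, 0.001], [0.002, 0.0, -1.0]]
force: [0.5, 0.1, -1.9]
width: 0.0335
gripper_force: 30.0
```

```bash
python3 go.py .5305 .405 .0188 59
```

```text
25.3 pos [0.53   0.4086 0.0978] psi 59.2 tilt [-0.002  0.001 -1.   ] F [ 0.5  0.1 -1.9] 0.0335
az 0.002 rows 1.0
dx dy dz [-0.022 -0.028  0.79 ] rows 1.0
```

>>> servo_tool --series '[{"ax": 0,"ay": 0,"az": 0,"dx": -0.015,"dy": -0.02,"dz": 0.2,"grip": 1},{"ax": 0,"ay": 0,"az": 0,"dx": 0,"dy": 0,"dz": 0.2,"grip": 1},{"ax": 0,"ay": 0,"az": 0,"dx": 0,"dy": 0,"dz": 0.18,"grip": 1},{"ax": 0,"ay": 0,"az": 0,"dx": 0,"dy": 0,"dz": 0.1,"grip": 1},{"ax": 0,"ay": 0,"az": 0,"dx": 0,"dy": 0,"dz": 0.06,"grip": 1},{"ax": 0,"ay": 0,"az": 0,"dx": 0,"dy": 0,"dz": 0,"grip": 1},{"ax": 0,"ay": 0,"az": 0,"dx": 0,"dy": 0,"dz": 0,"grip": 1}]'

```text
time: 25.85
tool_pos: [0.5312, 0.4021, 0.0262]
eef_rot: [[-0.857, 0.516, 0.0], [0.516, 0.857, 0.0], [-0.0, 0.0, -1.0]]
force: [0.2, 0.8, -1.8]
width: 0.0336
gripper_force: 30.0
```

```bash
python3 go.py .5305 .405 .0188 59
```

```text
25.9 pos [0.5312 0.4021 0.0262] psi 58.9 tilt [ 0.  0. -1.] F [ 0.2  0.8 -1.8] 0.0336
az -0.001 rows 1.0
dx dy dz [0.021 0.022 0.074] rows 1.0
```

>>> servo_tool --series '[{"ax": 0,"ay": 0,"az": 0,"dx": 0.02,"dy": 0.02,"dz": 0.03,"grip": 1},{"ax": 0,"ay": 0,"az": 0,"dx": 0,"dy": 0,"dz": 0.03,"grip": 1},{"ax": 0,"ay": 0,"az": 0,"dx": 0,"dy": 0,"dz": 0.01,"grip": 1},{"ax": 0,"ay": 0,"az": 0,"dx": 0,"dy": 0,"dz": 0,"grip": 1},{"ax": 0,"ay": 0,"az": 0,"dx": 0,"dy": 0,"dz": 0,"grip": 1}]'

```text
time: 26.27
tool_pos: [0.5303, 0.4051, 0.019]
eef_rot: [[-0.857, 0.516, 0.0], [0.516, 0.857, 0.0], [-0.0, 0.0, -1.0]]
force: [0.5, 0.8, -2.1]
width: 0.034
gripper_force: 30.0
```

>>> servo_tool --series '[{"ax": 0,"ay": 0,"az": 0,"dx": 0,"dy": 0,"dz": 0.01,"grip": 1},{"ax": 0,"ay": 0,"az": 0,"dx": 0,"dy": 0,"dz": 0,"grip": 1},{"ax": 0,"ay": 0,"az": 0,"dx": 0,"dy": 0,"dz": 0,"grip": 0.4},{"ax": 0,"ay": 0,"az": 0,"dx": 0,"dy": 0,"dz": 0,"grip": 0},{"ax": 0,"ay": 0,"az": 0,"dx": 0,"dy": 0,"dz": 0,"grip": 0},{"ax": 0,"ay": 0,"az": 0,"dx": 0,"dy": 0,"dz": 0,"grip": 0},{"ax": 0,"ay": 0,"az": 0,"dx": 0,"dy": 0,"dz": 0,"grip": 0},{"ax": 0,"ay": 0,"az": 0,"dx": 0,"dy": 0,"dz": -0.1,"grip": 0},{"ax": 0,"ay": 0,"az": 0,"dx": 0,"dy": 0,"dz": -0.25,"grip": 0},{"ax": 0,"ay": 0,"az": 0,"dx": 0,"dy": 0,"dz": -0.3,"grip": 0},{"ax": 0,"ay": 0,"az": 0,"dx": 0,"dy": 0,"dz": -0.3,"grip": 0},{"ax": 0,"ay": 0,"az": 0,"dx": 0,"dy": 0,"dz": -0.3,"grip": 0},{"ax": 0,"ay": 0,"az": 0,"dx": 0.3,"dy": 0,"dz": -0.2,"grip": 0},{"ax": 0,"ay": 0,"az": 0,"dx": 0.4,"dy": 0,"dz": 0,"grip": 0},{"ax": 0,"ay": 0,"az": 0,"dx": 0.4,"dy": 0,"dz": 0,"grip": 0},{"ax": 0,"ay": 0,"az": 0,"dx": 0.4,"dy": 0,"dz": 0,"grip": 0},{"ax": 0,"ay": 0,"az": 0,"dx": 0.4,"dy": 0,"dz": 0,"grip": 0},{"ax": 0,"ay": 0,"az": 0,"dx": 0,"dy": 0,"dz": 0,"grip": 0},{"ax": 0,"ay": 0,"az": 0,"dx": 0,"dy": 0,"dz": 0,"grip": 0},{"ax": 0,"ay": 0,"az": 0,"dx": 0,"dy": 0,"dz": 0,"grip": 0}]'

```text
time: 27.93
tool_pos: [0.3677, 0.503, 0.1635]
eef_rot: [[-0.857, 0.515, 0.001], [0.515, 0.857, 0.0], [-0.001, 0.001, -1.0]]
force: [0.7, 0.2, 0.7]
width: 0.0943
gripper_force: 0.0
```

```bash
python3 go.py
python3 - <<'E'
from h import *
T={"L":(.456,-.0977,0),"S":(.535,-.390,0),"Q":(.67,-.1705,.613),"P":(.530,.405,2.60)}
rows=[]
for n in("top","side"):
    a=arm.read_camera(n)[:,:,::-1];r=[]
    cv2.imwrite(f"pics/end_{n}.png",a)
    for k,t in T.items():
        s=np.int32(w2p(n,[[t[0],t[1],.02]])[0]);c=cv2.resize(a[s[1]-18:s[1]+18,s[0]-24:s[0]+24],(192,144),interpolation=cv2.INTER_CUBIC)
        off=np.array([.0003,.0015])*(-1 if n=="top" else 1)
        q=w2p(n,outline(k,*(t[:2]+off),t[2],.044));cv2.polylines(c,[np.int32(np.round(((q-s+[24,18])+.5)*4-.5))],True,(0,255,255),1)
        r.append(c)
    rows.append(np.hstack(r))
cv2.imwrite("pics/end.png",np.vstack(rows))
E
```

```text
27.9 pos [0.3677 0.503  0.1635] psi 59.0 tilt [ 0.001  0.    -1.   ] F [0.7 0.2 0.7] 0.0943
```

View pics/end.png

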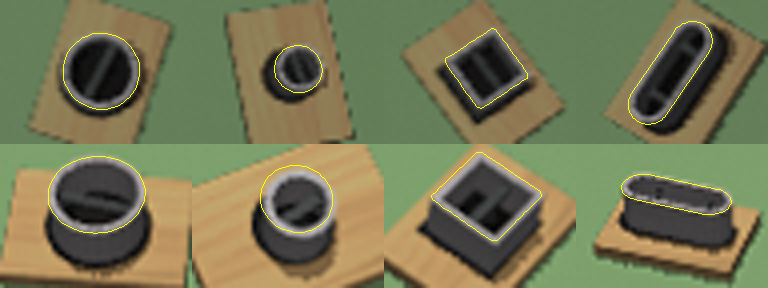

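View pics/end_side.png

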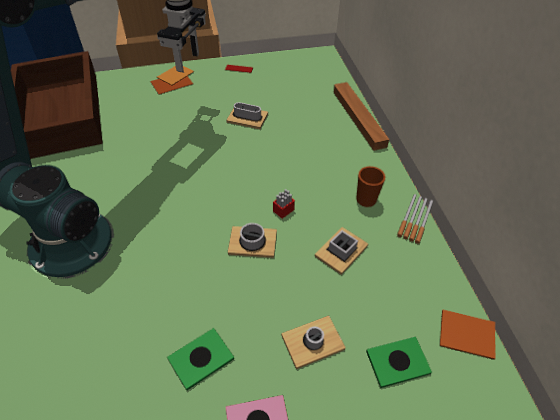

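All four dies stand upright on their own tiles, with their rims within about 2 mm of the predicted outlines. In the side view they are at (252,237), (315,338), (343,245) and (247,111). The box (284,205) and cup (369,187) haven't moved, so I'm handing in.

```bash
python3 -c "
from plant import arm
print(arm.hand_in())"
```

```text
the job is handed in; nothing more can be done
None
```

All four dies are standing on their matching tiles, within about 2 mm of centre in the final pictures; the stamp box and cup were not touched, and the job was handed in at about 28 s (no verdict came back).

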